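# Lay the next tile beside the shower drain with an even joint

### The job

Lay the loose tile on the red shower-floor sample in front of the laid tile, long side to long side with their ends in line, and use the yellow spacer bar to set the joint: stand it between the two and push the tile up until tile, bar and laid tile bear firmly on each other, yet without shifting the laid row. Then lift the yellow bar out, leaving an even joint as wide as the bar, and put it back on the bench clear of the sample. Set the tile down softly and leave the blue bar and the tapping block where they are.

Things in the scene. Friction and masses are not known exactly. Their poses are not given: they have to be found in the camera images.
- panel: shower-floor sample fixed to the bench, 300 mm (x) by 280 (y), flat red top 40 mm up. Origin: centre of its underside, z up. Steel drain at x 70 to 140, 12 mm proud. In front of it (-x), parallel, lies the laid row: a grey tile 60 x 200 x 12 (laid_row_c0) centred at y = 0 and a 32 mm cut piece past each end. The row's near edge lies anywhere from x = -8 to +4; from there to -150 the top is bare
- tile: the loose grey tile, a match of the laid one: 60 mm (x) by 200 mm (y) by 12 mm thick, 0.22 to 0.45 kg, flat on the bench, pale bevelled face up. Origin: centre of its underside; y along its length, z up. Ends may be swapped. Pushing it over the red top takes 1 to 5 N, more if pressed down. The laid row is only tacked down: it holds 10 N of push along x, creeps beyond, and must not shift by 2 mm
- spacer: yellow plastic spacer bar, 8 mm thick (x), 160 mm long (y), 26 mm tall (z), about 45 g, standing on its 8 mm edge on the bench. Origin: centre of its underside; z up. It bears firmly when squeezed between the tiles by over 2 N: stop at about 10 N on the tool, friction included. A sideways load while it is drawn out drags the tile along
- thin_spacer: blue spacer bar, 5 mm thick (x), 160 mm long (y), 20 mm tall, standing on the bench; not for this joint, leave it alone. Origin: centre of its underside
- beater: wooden tapping block with a black rubber sole, 60 mm (x) by 150 mm (y) by 34 mm tall, on the bench; leave it alone. Origin: centre of its underside

How it is judged:
On the way:
1. the bar stands between tile and laid tile, squeezed by more than 2 N on either side (contact force between tile and spacer above 2 N and contact force between spacer and laid_row_c0 above 2 N and horizontal distance between laid_row_c0 and tile below 0.0715 m and angle between spacer's own z axis and vertical below 0.12 rad), for 0.2 s.
At the end, for the whole second after the job is handed in: the tile lies flat on the red top, face up; joint to the laid tile 8 mm within 1.5 mm at mid length, parallel within 0.015 rad, ends in line within 6 mm; the yellow bar is on the bench, its middle 10 mm or more outside the sample's outline; both released and at rest ((x of laid_row_c0 in the frame of tile between 0.0665 and 0.0695 m or x of laid_row_c0 in the frame of tile between -0.0695 and -0.0665 m) and angle between the y axis of tile and the y axis of panel, either way round below 0.015 rad and y of tile in the frame of panel between -0.006 and 0.006 m and x of tile in the frame of panel below 0 m and z of tile in the frame of panel between 0.038 and 0.042 m and angle between tile's own z axis and vertical below 0.03 rad and (x of spacer in the frame of panel below -0.16 m or x of spacer in the frame of panel above 0.16 m or y of spacer in the frame of panel below -0.15 m or y of spacer in the frame of panel above 0.15 m) and height (world z) of spacer below 0.03 m and linear speed of tile below 0.01 m/s and linear speed of spacer below 0.02 m/s); the robot touches nothing.
It fails at once if the laid row has shifted by more than 2 mm (distance of laid_row_c0 from where it was at the start of the episode above 0.002 m).
It fails at once if the tile was slammed down on the sample (more than 60 N) (contact force between tile and panel above 60 N).
It fails at once if the blue bar was moved by more than 15 mm (distance of thin_spacer from where it was at the start of the episode above 0.015 m).
It fails at once if the tapping block was moved by more than 15 mm (distance of beater from where it was at the start of the episode above 0.015 m).
It also fails if it takes over 72 s, if anything falls off the work surface, if the arm or the gripper's body presses on something with over 40 N, if the wrist force passes 120 N, or if a joint passes its speed limit or range.

### The arm

A 6-joint arm with a two-finger parallel gripper is mounted at the origin on the work surface. World frame = base frame: x ahead of the robot, y to its left, z up, the work surface at z = 0. Lengths are in m, angles in rad, forces in N, time in s.
With the tool pointing down it reaches from about 0.25 to 0.775 m from the base axis. Payload 4 kg.
Tool frame: the origin (TCP) lies midway between the tips of the shut fingers; the grasp point (between the pads) lies 19 mm behind it (robot.grasp_offset is the distance from the TCP to the grasp point, in m); z points along the fingers, y is the direction in which the jaws open and shut (so a half turn about z gives the same grasp; the last joint's range is limited). The gripper opens to 94 mm and grips with 3 to 60 N. Pads are 16 mm wide; open, the fingers measure 119 mm over their backs; the gripper's body (75 mm by 177 mm) begins 78 mm behind the grasp point.
Start: joints at [1.132, 0.087, 1.371, -0, 1.684, -0.103], TCP at [0.181, 0.519, 0.206] pointing down, gripper open.
Joint ranges: [-3.1, 3.1], [-0.76, 2.03], [0.27, 2.55], [-1.08, 4.22], [0.17, 2.65], [-2.57, 2.57]. Speed limits (rad/s): [2.79, 2.79, 3.14, 3.14, 3.14, 3.14].

### API

Orientations are given as [roll, pitch, yaw] about the fixed x, y, z axes, in that order (R = Rz(yaw) Ry(pitch) Rx(roll)).
In Python, from bench import status, viewer, order, robot gives the robot as it stands. The module is installed in compiled form; this text tells all that it offers.
- The arm moves only by the tool move_arm, never from a script. Its argument "targets" is a list of rows, each a list of 3 entries, a list of its own where there are three numbers: the shift along the tool's x, y, z in mm, then the turn, a rotation vector about the tool's x, y, z in degrees, then the opening, from -1 (shut) to 1 (fully open). A call has 1 to 20 rows; each row is the pose to reach, as a shift and turn from the pose commanded when the call began, along the tool's axes at that moment; what a row does not reach only later rows make up. A row lasts 1/8 s, in which the tool goes at most 62.5 mm and 10.7 degrees, less where a joint would pass 70% of its speed; a pose out of reach is approached as far as the arm can. A call with a gripper value outside its range is refused whole. The fingers move at their own pace and stop on an object; the grip force is fixed at half the most. Time passes only in rows, so rows that repeat a pose let the fingers close. It gives the time, the measured TCP pose, the force and the opening at its end, in the units of the state.
- status.get_obs(): the state, without advancing time (a new reading comes with each control period).
- viewer.snapshot(name): name is "scene" or "top" or "wrist"; returns the picture (400x640x3 uint8, red, green, blue); there is no depth.
- viewer.camera_model(name): a dict with "K" (3x3 intrinsics, pixels), "xyz" and "attitude" of the camera in the world; the wrist camera has in their place "T_tool_cam" (4x4, takes a point from camera to tool coordinates, whose origin is the TCP and whose axes are the flange's). Camera axes: x right, y up, looking along -z (the intrinsics and any distortion apply to the point x, -y, -z); pixel columns grow to the right and rows downward; lengths in m; the calibration is good to about 2 mm. The wrist camera is an equidistant fisheye: a pixel r from the principal point sees the ray r / f radians off the axis. A picture is of the moment at which its call begins: read the wrist's pose just before it. camera_model takes no time and is no camera call.
- order.close_job(): hands the job in, once; it reports no verdict.
The state is a dict: "time": time; "joint_positions": joint angles; "qvel": joint speeds; "joint_torque": joint torques, N m; "tool_pos": TCP position; "ee_rot": TCP orientation; "wrist_force": force on the tool from outside, world axes, zero at the start; "wrist_torque": the same for the moment, N m; "width": finger opening in m.
Only numpy, scipy, OpenCV 4.12 (cv2) and the standard library are available. Lean on these libraries where they do the work, as an engineer would, in place of code of your own. Each camera call takes 0.05 s, during which the arm holds its last target. There are 200 camera calls.

## Working session

There is one attempt and no reset: what is moved stays moved. The work goes in short steps, Python scripts to look and compute and a tool call to move; the robot and the scene stay as the last step left them, time stands still between calls to the robot, and variables do not carry over. Pictures are saved under pics/ and viewed, about 8 in all and at most 12, crops included, and the job is handed in when it is done.

Besides the shell and the picture viewer there is one more tool, called after ">>>" in YAML: its name, and indented under it one key for each argument. move_arm: Moves the arm, as the interface text tells. Its arguments: {"type":"object","properties":{"targets":{"type":"array"}},"required":["targets"]}

```bash
mkdir -p pics; ls
python3 - <<'E'
from bench import status, viewer, order, robot
import cv2
print(status.get_obs())
for n in ("scene","top","wrist"):
    print(n, viewer.camera_model(n))
    im=viewer.snapshot(n); cv2.imwrite(f"pics/{n}0.png",im[:,:,::-1])
print([a for a in dir(robot) if a[0]!='_'])
E
```

```text
pics
{'time': 0.0, 'joint_positions': array([ 1.13188499e+00,  8.79758471e-02,  1.37224924e+00, -4.51775880e-05,
        1.68358582e+00, -1.03081349e-01]), 'qvel': array([-1.18388617e-05, -2.43104335e-04,  9.79197941e-04, -1.82908569e-03,
        1.57021198e-03,  2.32520506e-03]), 'joint_torque': array([ 2.04451262e-04, -3.40179420e+01, -3.02428687e+01,  7.18986872e-02,
        3.29064194e-02, -1.78091786e-04]), 'tool_pos': array([0.18103023, 0.51877469, 0.20429533]), 'ee_rot': array([-3.13938156e+00, -1.83592227e-04,  2.80575743e+00]), 'wrist_force': array([ 0.00551581, -0.00395132,  0.36091858]), 'wrist_torque': array([ 0.01243262, -0.02335343, -0.02798797]), 'width': 0.09363661614014437}
scene {'K': array([[360.88243994,   0.        , 322.71989888],
       [  0.        , 360.88243994, 194.60263465],
       [  0.        ,   0.        ,   1.        ]]), 'xyz': array([ 1.04173372, -0.05189855,  0.85059926]), 'attitude': array([ 0.56665289, -0.0115514 ,  1.46242963])}
top {'K': array([[485.48328536,   0.        , 315.86083709],
       [  0.        , 485.48328536, 197.98428811],
       [  0.        ,   0.        ,   1.        ]]), 'xyz': array([0.3448389 , 0.0115138 , 1.04720246]), 'attitude': array([ 0.16778135, -0.01235153, -1.59478899])}
wrist {'K': array([[309.70691629,   0.        , 316.57128897],
       [  0.        , 309.70691629, 201.71102505],
       [  0.        ,   0.        ,   1.        ]]), 'T_tool_cam': array([[-4.11142380e-04,  9.59313454e-01,  2.82342927e-01,
         8.12947384e-02],
       [ 9.99999900e-01,  3.44806764e-04,  2.84634616e-04,
         1.22058660e-03],
       [ 1.75700065e-04,  2.82343016e-01, -9.59313500e-01,
        -1.80235431e-01],
       [ 0.00000000e+00,  0.00000000e+00,  0.00000000e+00,
         1.00000000e+00]])}
['IKError', 'grasp_offset']
```

View pics/top0.png

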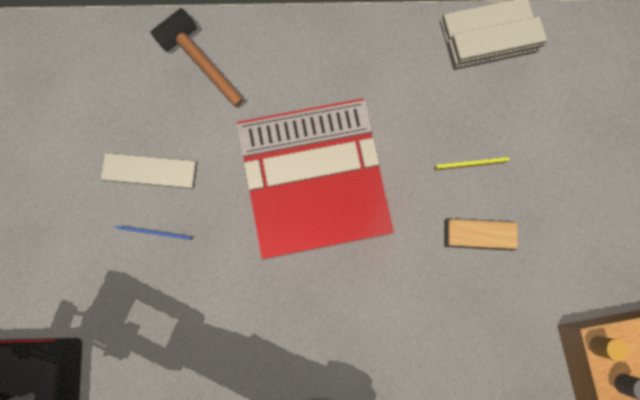

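The top view (right = -y, up = +x) shows the loose tile at (148,170), the yellow bar at (473,163), the panel at (315,180) with the pale laid row around (312,163), the blue bar at (155,232) and the block at (482,234). Next I'll measure from colour masks.

```bash
cat > h.py <<'E'
import numpy as np, cv2
from scipy.spatial.transform import Rotation as R
from bench import status, viewer
def cam(name, obs=None):
    m=viewer.camera_model(name); K=np.array(m["K"])
    if name!="wrist":
        return K, R.from_euler('xyz',m["attitude"]).as_matrix(), np.array(m["xyz"])
    T=np.array(m["T_tool_cam"]); Rt=R.from_euler('xyz',obs["ee_rot"]).as_matrix()
    return K, Rt@T[:3,:3], Rt@T[:3,3]+obs["tool_pos"]
def pix2w(name,uv,z,obs=None):
    K,Rc,c=cam(name,obs); uv=np.atleast_2d(uv).astype(float); z=np.broadcast_to(z,len(uv))
    p=(uv-K[:2,2])/K[0,0]
    if name=="wrist":
        r=np.linalg.norm(p,axis=1)+1e-12; d=np.c_[p*(np.sin(r)/r)[:,None],np.cos(r)]
    else: d=np.c_[p,np.ones(len(p))]
    d=(d*[1,-1,-1])@Rc.T
    return c+d*((z-c[2])/d[:,2])[:,None]
def w2pix(name,P,obs=None):
    K,Rc,c=cam(name,obs); d=((np.atleast_2d(P)-c)@Rc)*[1,-1,-1]
    if name=="wrist":
        s=np.linalg.norm(d[:,:2],axis=1); a=np.arctan2(s,d[:,2]); q=d[:,:2]*(a/s)[:,None]
    else: q=d[:,:2]/d[:,2:]
    return q*K[0,0]+K[:2,2]
E
python3 - <<'E'
from h import *
im=cv2.imread("pics/top0.png"); hsv=cv2.cvtColor(im,cv2.COLOR_BGR2HSV)
H,S,V=cv2.split(hsv)
def rects(mask,roi,z,n):
    m=np.zeros_like(mask,np.uint8);x0,x1,y0,y1=roi;m[y0:y1,x0:x1]=mask[y0:y1,x0:x1]*255
    c=max(cv2.findContours(m,0,1)[0],key=cv2.contourArea)
    b=cv2.boxPoints(cv2.minAreaRect(c.astype(np.float32)))
    w=pix2w("top",b,z)[:,:2]
    e=[w[1]-w[0],w[2]-w[1]]; e.sort(key=np.linalg.norm)
    print(n,b.round(1).tolist(),"c",w.mean(0).round(4),"size",[round(np.linalg.norm(q),4) for q in e],"longdir deg",round(np.degrees(np.arctan2(e[1][1],e[1][0]))%180,2))
print(im[170,148],im[163,473],im[165,312],im[200,220],hsv[170,148],hsv[200,220])
pale=(V>185)&(S<60)
rects(pale,(90,210,140,200),.012,"tile")
rects((S>120)&(H>20)&(H<40),(420,530,140,185),.026,"spacer")
rects((S>120)&(H>95)&(H<130),(90,210,210,250),.02,"blue")
rects((S>60)&(H>5)&(H<25),(430,530,205,260),.034,"beater")
rects(pale,(255,362,130,195),.052,"laid")
rects((S>150)&((H<8)|(H>170)),(220,410,155,270),.04,"red")
cv2.imwrite("pics/c1.png",cv2.resize(im[90:265,230:400],None,fx=3.4,fy=3.4,interpolation=cv2.INTER_CUBIC))
E
```

```text
[176 200 210] [ 77 209 211] [179 204 218] [148 156 164] [ 21  41 210] [ 15  25 164]
tile [[101.30000305175781, 178.60000610351562], [103.5999984741211, 153.1999969482422], [193.89999389648438, 161.3000030517578], [191.60000610351562, 186.6999969482422]] c [0.5898 0.3589] size [np.float64(0.0567), np.float64(0.1982)] longdir deg 83.55
spacer [[435.6000061035156, 164.60000610351562], [507.8999938964844, 156.8000030517578], [508.3999938964844, 161.3000030517578], [436.1000061035156, 169.10000610351562]] c [ 0.5871 -0.3459] size [np.float64(0.01), np.float64(0.1594)] longdir deg 95.08
blue [[177.0, 236.0], [177.1999969482422, 235.0], [188.0, 236.8000030517578], [187.89999389648438, 237.8000030517578]] c [0.4424 0.278 ] size [np.float64(0.0021), np.float64(0.0233)] longdir deg 79.26
beater [[444.70001220703125, 245.8000030517578], [446.29998779296875, 217.5], [519.4000244140625, 221.60000610351562], [517.7999877929688, 249.89999389648438]] c [ 0.4326 -0.3522] size [np.float64(0.0599), np.float64(0.1546)] longdir deg 85.52
laid [[263.0, 159.1999969482422], [354.70001220703125, 141.5], [359.6000061035156, 167.3000030517578], [268.0, 185.0]] c [0.5877 0.0026] size [np.float64(0.057), np.float64(0.1976)] longdir deg 100.07
red [[242.8000030517578, 157.39999389648438], [372.5, 132.3000030517578], [391.8999938964844, 232.39999389648438], [262.20001220703125, 257.5]] c [ 0.5236 -0.0088] size [np.float64(0.2195), np.float64(0.2834)] longdir deg 100.14
```

View pics/c1.png

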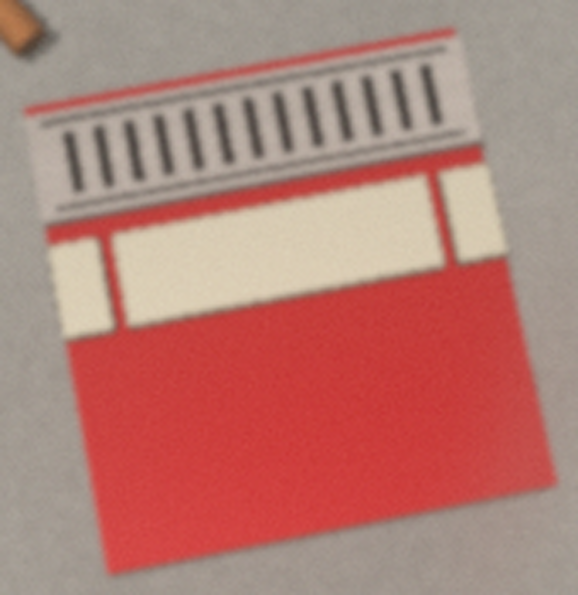

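The crop confirms a clean view of the panel and laid row, turned about 10.1°; the mask measurements agree with it. I'll add a small planner that gives shifts in tool axes.

```bash
cat > plan.py <<'E'
import sys
from h import *
def plan(x,y,z,yaw):
    o=status.get_obs(); Rt=R.from_euler('xyz',o["ee_rot"])
    d=Rt.inv().apply(np.array([x,y,z])-o["tool_pos"])*1000
    G=R.from_euler('xyz',[np.pi,0,np.radians(yaw)])
    print("t",round(o["time"],2),"pos",o["tool_pos"].round(4),"yaw",np.degrees(o["ee_rot"][2]).round(2),"F",o["wrist_force"].round(2),"w",round(o["width"],4))
    print("shift",d.round(1),"turn",np.degrees((Rt.inv()*G).as_rotvec()).round(2))
if __name__=="__main__": plan(*map(float,sys.argv[1:]))
E
python3 plan.py .5898 .3589 .06 83.55
```

```text
t 0.15 pos [0.1811 0.5189 0.2046] yaw 160.76 F [0.43 0.35 0.56] w 0.0939
shift [-438.6  -16.1  144.5] turn [-9.000e-02  6.000e-02  7.721e+01]
```

>>> move_arm:
  targets:
    - [[-438.6,-16.1,60],[-0.1,0.1,77.2],1]
    - [[-438.6,-16.1,60],[-0.1,0.1,77.2],1]
    - [[-438.6,-16.1,60],[-0.1,0.1,77.2],1]
    - [[-438.6,-16.1,60],[-0.1,0.1,77.2],1]
    - [[-438.6,-16.1,60],[-0.1,0.1,77.2],1]
    - [[-438.6,-16.1,60],[-0.1,0.1,77.2],1]
    - [[-438.6,-16.1,60],[-0.1,0.1,77.2],1]
    - [[-438.6,-16.1,60],[-0.1,0.1,77.2],1]
    - [[-438.6,-16.1,100],[-0.1,0.1,77.2],1]
    - [[-438.6,-16.1,144],[-0.1,0.1,77.2],1]
    - [[-438.6,-16.1,144],[-0.1,0.1,77.2],1]
    - [[-438.6,-16.1,144],[-0.1,0.1,77.2],1]

```text
time: 1.65
tool_pos: [0.5903, 0.3605, 0.0634]
ee_rot: [3.14, -0.004, 1.459]
wrist_force: [0.9, 0.8, -0.3]
width: 0.0942
```

```bash
python3 - <<'E'
from h import *
o=status.get_obs(); im=viewer.snapshot("wrist")[:,:,::-1].copy(); cv2.imwrite("pics/w1.png",im)
E
python3 plan.py .5898 .3589 .004 83.55
```

```text
t 1.7 pos [0.591  0.3607 0.0646] yaw 83.61 F [0.38 0.18 0.28] w 0.0938
shift [-2.3 -1.2 60.6] turn [ 0.23 -0.28  0.06]
```

View pics/w1.png

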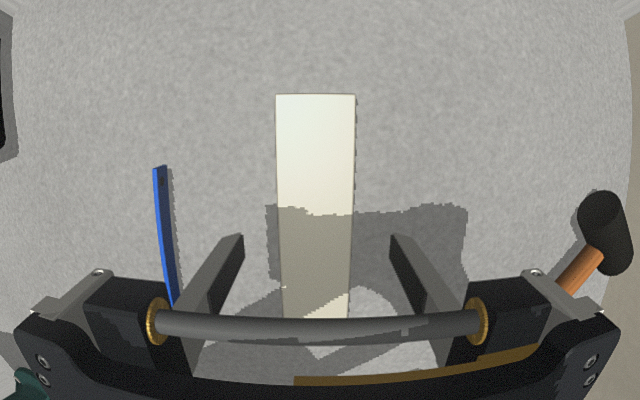

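The wrist view shows the tile centred and square between the fingers (far edge at row 94, columns 276 to 355). The blue bar is well to the left. I'll descend and grip.

>>> move_arm:
  targets:
    - [[-1.5,-1,30],[0.2,-0.3,0],1]
    - [[-1.5,-1,50],[0.2,-0.3,0],1]
    - [[-1.5,-1,60],[0.2,-0.3,0],1]
    - [[-1.5,-1,60],[0.2,-0.3,0],1]
    - [[-1.5,-1,60],[0.2,-0.3,0],-1]
    - [[-1.5,-1,60],[0.2,-0.3,0],-1]
    - [[-1.5,-1,60],[0.2,-0.3,0],-1]
    - [[-1.5,-1,60],[0.2,-0.3,0],-1]
    - [[-1.5,-1,60],[0.2,-0.3,0],-1]

```text
time: 2.82
tool_pos: [0.5888, 0.3584, 0.0017]
ee_rot: [-3.138, 0.003, 1.458]
wrist_force: [-0.3, -0.7, 0.9]
width: 0.0595
```

Run:
```python
from plan import *
a=np.radians(10.1); ex=np.array([np.cos(a),np.sin(a)])
c=np.array([.5877,.0026]); print("tile goal 100mm ctr", c-.100*ex, "68mm", c-.068*ex)
g=c-.1*ex
for z in(.004,.08): plan(g[0],g[1],z,100.1)
```

```text
tile goal 100mm ctr [ 0.48924968 -0.01493667] 68mm [ 0.52075378 -0.00932494]
t 2.83 pos [0.5888 0.3584 0.0017] yaw 83.56 F [-0.3  -0.69  0.89] w 0.0595
shift [-382.1  -57.    -1. ] turn [ -0.22   0.13 -16.54]
t 2.83 pos [0.5888 0.3584 0.0017] yaw 83.56 F [-0.3  -0.69  0.89] w 0.0595
shift [-382.3  -57.3  -77. ] turn [ -0.22   0.13 -16.54]
```

>>> move_arm:
  targets:
    - [[0,0,-50],[-0.2,0.1,0],-1]
    - [[0,0,-100],[-0.2,0.1,0],-1]
    - [[-50,-7,-100],[-0.2,0.1,-3],-1]
    - [[-105,-15,-100],[-0.2,0.1,-6],-1]
    - [[-160,-23,-100],[-0.2,0.1,-9],-1]
    - [[-215,-31,-100],[-0.2,0.1,-12],-1]
    - [[-270,-40,-100],[-0.2,0.1,-15],-1]
    - [[-320,-48,-100],[-0.2,0.1,-16.5],-1]
    - [[-360,-54,-100],[-0.2,0.1,-16.5],-1]
    - [[-382.2,-57.2,-100],[-0.2,0.1,-16.5],-1]
    - [[-382.2,-57.2,-80],[-0.2,0.1,-16.5],-1]
    - [[-382.2,-57.2,-60],[-0.2,0.1,-16.5],-1]
    - [[-382.2,-57.2,-55],[-0.2,0.1,-16.5],-1]
    - [[-382.2,-57.2,-55],[-0.2,0.1,-16.5],-1]
    - [[-382.2,-57.2,-55],[-0.2,0.1,-16.5],-1]

```text
time: 4.7
tool_pos: [0.4901, -0.0149, 0.0586]
ee_rot: [3.14, 0.001, 1.747]
wrist_force: [-0.4, 0.1, -4.2]
width: 0.0598
```

```bash
python3 plan.py .4892 -.0149 .042 100.1
python3 - <<'E'
from h import *
im=viewer.snapshot("wrist")[:,:,::-1].copy(); cv2.imwrite("pics/w2.png",im)
E
```

```text
t 4.7 pos [ 0.4901 -0.0149  0.0586] yaw 100.08 F [-0.39  0.14 -4.2 ] w 0.0598
shift [ 0.1 -0.9 16.6] turn [ 0.07  0.07 -0.02]
```

View pics/w2.png

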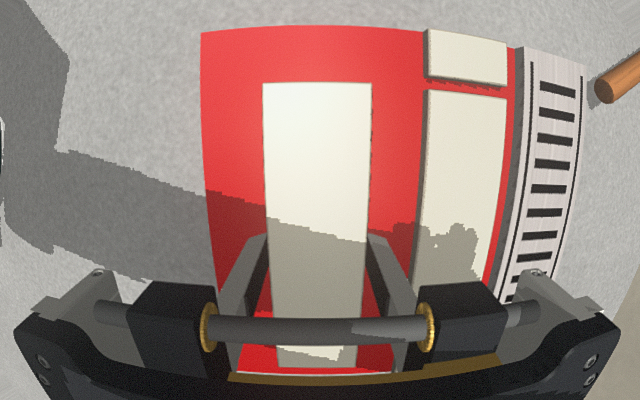

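The tile is held level, parallel to the row. Its far end is at (263..371, 83) and the laid tile's end at (428,91) and (507,99). I'll compute the end offset from these.

Run:
```python
from h import *
o=status.get_obs(); a=np.radians(10.1); ex=np.array([np.cos(a),np.sin(a)]); ey=np.array([-ex[1],ex[0]])
P=pix2w("wrist",[[263,83],[371,83],[428,91],[507,99]],[.069,.069,.052,.052],o)[:,:2]-[.5877,.0026]
print(np.c_[P@ex,P@ey].round(4)); t=o["tool_pos"][:2]-[.5877,.0026]; print(t@ex,t@ey)
```

```text
[[-0.1267  0.1   ]
 [-0.068   0.0999]
 [-0.0286  0.099 ]
 [ 0.0316  0.1001]]
-0.09911786553154053 -0.00010771112739481684
```

>>> move_arm:
  targets:
    - [[0,0,6],[0,0,0],-1]
    - [[0,0,10],[0,0,0],-1]
    - [[0,0,12],[0,0,0],-1]
    - [[0,0,13.5],[0,0,0],-1]
    - [[0,0,14],[0,0,0],-1]

```text
time: 5.38
tool_pos: [0.4894, -0.0149, 0.0437]
ee_rot: [-3.141, 0.001, 1.746]
wrist_force: [0.1, 0.5, -4.0]
width: 0.0597
```

>>> move_arm:
  targets:
    - [[0,0,0.7],[0,0,0],-1]
    - [[0,0,1.4],[0,0,0],-1]
    - [[0,0,2],[0,0,0],-1]
    - [[0,0,2],[0,0,0],-1]

```text
time: 5.88
tool_pos: [0.4894, -0.0149, 0.0418]
ee_rot: [-3.141, 0.001, 1.746]
wrist_force: [0.3, 0.6, -2.8]
width: 0.0599
```

>>> move_arm:
  targets:
    - [[0,0,0.4],[0,0,0],-1]
    - [[0,0,0.8],[0,0,0],-1]
    - [[0,0,0.8],[0,0,0],-1]

```text
time: 6.25
tool_pos: [0.4895, -0.0149, 0.0417]
ee_rot: [-3.142, 0.001, 1.746]
wrist_force: [-2.3, 0.5, 1.9]
width: 0.0596
```

The tile is on the panel (Fz changed from -4 to +2). I'll release it and lift.

>>> move_arm:
  targets:
    - [[0,0,0],[0,0,0],0.6]
    - [[0,0,0],[0,0,0],0.6]
    - [[0,0,0],[0,0,0],0.6]
    - [[0,0,-10],[0,0,0],0.6]
    - [[0,0,-40],[0,0,0],0.6]
    - [[0,0,-80],[0,0,0],0.6]
    - [[0,0,-90],[0,0,0],0.6]

```text
time: 7.12
tool_pos: [0.4915, -0.0151, 0.1346]
ee_rot: [3.135, 0.003, 1.746]
wrist_force: [-0.1, -0.7, 0.0]
width: 0.0756
```

```bash
python3 plan.py .5871 -.3459 .12 95.1
```

```text
t 7.12 pos [ 0.4915 -0.0151  0.1346] yaw 100.06 F [-0.07 -0.65  0.05] w 0.0756
shift [-342.3   36.2   15.8] turn [0.37 0.14 4.96]
```

>>> move_arm:
  targets:
    - [[-55,6,15],[0.4,0.1,1],0]
    - [[-115,12,15],[0.4,0.1,2],0]
    - [[-175,18,15],[0.4,0.1,3],0]
    - [[-235,24,15],[0.4,0.1,4],0]
    - [[-290,30,15],[0.4,0.1,5],0]
    - [[-330,35,15],[0.4,0.1,5],0]
    - [[-342.3,36.2,15],[0.4,0.1,5],0]
    - [[-342.3,36.2,15],[0.4,0.1,5],0]
    - [[-342.3,36.2,50],[0.4,0.1,5],0]
    - [[-342.3,36.2,70],[0.4,0.1,5],0]
    - [[-342.3,36.2,70],[0.4,0.1,5],0]
    - [[-342.3,36.2,70],[0.4,0.1,5],0]

```text
time: 8.62
tool_pos: [0.5854, -0.3453, 0.0623]
ee_rot: [-3.136, 0.0, 1.66]
wrist_force: [-0.2, 0.3, 0.4]
width: 0.0472
```

```bash
python3 plan.py .5871 -.3459 .006 95.1
python3 - <<'E'
from h import *
im=viewer.snapshot("wrist")[:,:,::-1].copy()
o=status.get_obs();
cv2.imwrite("pics/w3.png",im)
im=viewer.snapshot("top")[:,:,::-1].copy(); cv2.imwrite("pics/top1.png",im)
E
```

```text
t 8.62 pos [ 0.5854 -0.3453  0.0623] yaw 95.1 F [-0.19  0.32  0.42] w 0.0472
shift [-0.8  2.  56.3] turn [-0.35  0.    0.  ]
```

View pics/w3.png

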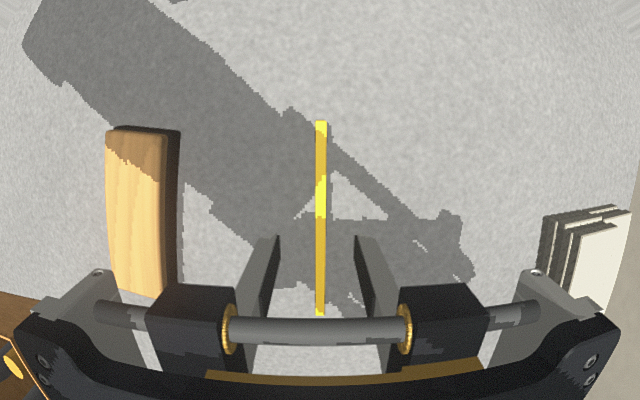

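The bar is standing near the centre of the jaws: far end at (321,121), near end at about (320,313). Next I'll work out the small correction, and also check the tile in the top view.

Run:
```python
from h import *
o=status.get_obs(); Rt=R.from_euler('xyz',o["ee_rot"])
im=cv2.imread("pics/w3.png"); hsv=cv2.cvtColor(im,cv2.COLOR_BGR2HSV); H,S,V=cv2.split(hsv)
m=(S>150)&(H>20)&(H<40)
pts=[]
for r in range(125,311,15):
    c=np.where(m[r,300:345])[0]+300; pts.append([c.mean(),r]); print(r,c.min(),c.max(),end="; ")
P=pix2w("wrist",pts,.026,o); q=Rt.inv().apply(P-o["tool_pos"])*1000
k=np.polyfit(q[:,0],q[:,1],1); print("\nlateral mm at tcp",k[1],"angle deg",np.degrees(k[0]))
e=Rt.inv().apply(pix2w("wrist",[[321,121]],.026,o)-o["tool_pos"])*1000; print("end",e)
im=cv2.imread("pics/top1.png"); hsv=cv2.cvtColor(im,cv2.COLOR_BGR2HSV); H,S,V=cv2.split(hsv); pale=((V>185)&(S<60)).astype(np.uint8)*255
pale[:130]=0; pale[270:]=0;pale[:,:225]=0;pale[:,410:]=0
for c in cv2.findContours(pale,0,1)[0]:
    if cv2.contourArea(c)<1000: continue
    w=pix2w("top",cv2.boxPoints(cv2.minAreaRect(c.astype(np.float32))),.052)[:,:2]
    s=sorted([w[1]-w[0],w[2]-w[1]],key=np.linalg.norm)[1]
    print(w.mean(0).round(4),np.degrees(np.arctan2(s[1],s[0]))%180, np.linalg.norm(s))
```

```text
125 316 325; 140 316 325; 155 316 325; 170 316 325; 185 316 325; 200 316 325; 215 316 325; 230 316 324; 245 316 324; 260 316 324; 275 316 324; 290 316 324; 305 316 323; 
lateral mm at tcp 4.187928119080734 angle deg 0.08465710828531826
end [[77.45591848  4.5592145  36.98681325]]
[ 0.4904 -0.0144] 100.21888047038702 0.1986374444285459
[0.5874 0.0025] 100.03651724519503 0.19843544399294097
[ 0.5134 -0.0077] 88.84959947478724 0.3919401697233599
```

>>> move_arm:
  targets:
    - [[-2,3.7,20],[-0.3,0,0],0]
    - [[-2,3.7,40],[-0.3,0,0],0]
    - [[-2,3.7,47],[-0.3,0,0],0]
    - [[-2,3.7,47],[-0.3,0,0],0]
    - [[-2,3.7,47],[-0.3,0,0],-0.6]
    - [[-2,3.7,47],[-0.3,0,0],-1]
    - [[-2,3.7,47],[-0.3,0,0],-1]
    - [[-2,3.7,47],[-0.3,0,0],-1]
    - [[-2,3.7,47],[-0.3,0,0],-1]

```text
time: 9.85
tool_pos: [0.5884, -0.3473, 0.0144]
ee_rot: [-3.14, -0.001, 1.659]
wrist_force: [0.7, 0.0, -0.0]
width: 0.008
```

Run:
```python
from plan import *
a=np.radians(10.1); ex=np.array([np.cos(a),np.sin(a)])
for d in (.048,.034):
    g=np.array([.5876,.0026])-d*ex; print(g); plan(*g,.075,100.1)
```

```text
[ 0.54034385 -0.0058176 ]
t 9.85 pos [ 0.5884 -0.3473  0.0144] yaw 95.06 F [ 0.66  0.01 -0.03] w 0.008
shift [344.5 -17.9 -60.4] turn [-0.1  -0.04 -5.04]
[ 0.55412689 -0.00336247]
t 9.85 pos [ 0.5884 -0.3473  0.0144] yaw 95.06 F [ 0.66  0.01 -0.03] w 0.008
shift [345.7  -3.9 -60.4] turn [-0.1  -0.04 -5.04]
```

>>> move_arm:
  targets:
    - [[0,0,-50],[0,0,0],-1]
    - [[0,0,-95],[0,0,0],-1]
    - [[50,-2.5,-95],[0,0,-1],-1]
    - [[105,-5,-95],[0,0,-2],-1]
    - [[160,-8,-95],[0,0,-3],-1]
    - [[215,-11,-95],[0,0,-4],-1]
    - [[270,-14,-95],[0,0,-5],-1]
    - [[315,-16,-95],[-0.1,0,-5],-1]
    - [[338,-17.5,-95],[-0.1,0,-5],-1]
    - [[344.5,-17.9,-95],[-0.1,0,-5],-1]
    - [[344.5,-17.9,-95],[-0.1,0,-5],-1]
    - [[344.5,-17.9,-75],[-0.1,0,-5],-1]
    - [[344.5,-17.9,-60],[-0.1,0,-5],-1]
    - [[344.5,-17.9,-50],[-0.1,0,-5],-1]
    - [[344.5,-17.9,-45],[-0.1,0,-5],-1]
    - [[344.5,-17.9,-45],[-0.1,0,-5],-1]

```text
time: 11.85
tool_pos: [0.5402, -0.0059, 0.0592]
ee_rot: [-3.141, -0.001, 1.746]
wrist_force: [0.4, -0.1, 0.1]
width: 0.0075
```

```bash
python3 plan.py .5403 -.0058 .0544 100.1
python3 - <<'E'
from h import *
im=viewer.snapshot("wrist")[:,:,::-1].copy(); cv2.imwrite("pics/w4.png",im)
E
```

```text
t 11.85 pos [ 0.5402 -0.0059  0.0592] yaw 100.05 F [ 0.45 -0.08  0.12] w 0.0075
shift [0.  0.2 4.8] turn [-0.04 -0.06 -0.05]
```

View pics/w4.png

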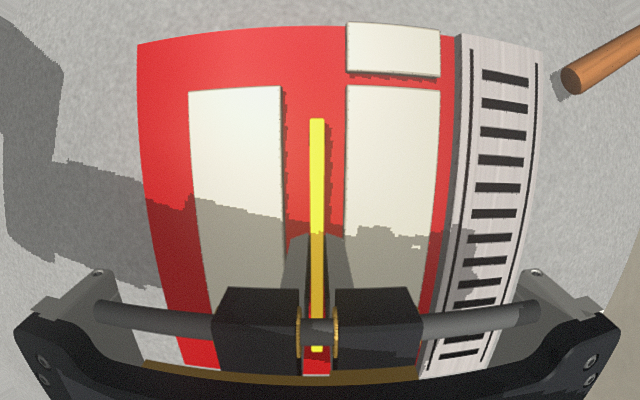

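The bar hangs between the tiles (columns 310 to 324) and parallel to them: tile edge at about 283, laid edge at about 345. I'll lower it onto the top.

>>> move_arm:
  targets:
    - [[0,0,2],[0,0,0],-1]
    - [[0,0,3.5],[0,0,0],-1]
    - [[0,0,4.3],[0,0,0],-1]
    - [[0,0,4.3],[0,0,0],-1]

```text
time: 12.4
tool_pos: [0.5402, -0.0057, 0.0551]
ee_rot: [-3.141, -0.001, 1.746]
wrist_force: [-0.7, 0.1, -1.3]
width: 0.0074
```

>>> move_arm:
  targets:
    - [[0,0,0.4],[0,0,0],-1]
    - [[0,0,0.8],[0,0,0],-1]
    - [[0,0,0.8],[0,0,0],-1]

```text
time: 12.78
tool_pos: [0.5402, -0.0057, 0.0543]
ee_rot: [-3.141, -0.001, 1.746]
wrist_force: [0.0, -0.2, -1.2]
width: 0.0078
```

>>> move_arm:
  targets:
    - [[0,0,0.4],[0,0,0],-1]
    - [[0,0,0.8],[0,0,0],-1]
    - [[0,0,0.8],[0,0,0],-1]

```text
time: 13.15
tool_pos: [0.5403, -0.0057, 0.0543]
ee_rot: [3.141, -0.001, 1.746]
wrist_force: [-1.6, 0.1, 4.8]
width: 0.0075
```

>>> move_arm:
  targets:
    - [[0,3,-0.6],[0,0,0],-1]
    - [[0,6,-0.6],[0,0,0],-1]
    - [[0,9,-0.6],[0,0,0],-1]
    - [[0,11,-0.6],[0,0,0],-1]
    - [[0,11.5,-0.6],[0,0,0],-1]
    - [[0,11.5,-0.6],[0,0,0],-1]

```text
time: 13.9
tool_pos: [0.5509, -0.004, 0.0543]
ee_rot: [-3.139, -0.001, 1.746]
wrist_force: [-4.5, -1.2, 6.2]
width: 0.0076
```

>>> move_arm:
  targets:
    - [[0,0,-0.4],[0,0,0],-1]
    - [[0,0,-0.8],[0,0,0],-1]
    - [[0,0,-0.8],[0,0,0],-1]

```text
time: 14.28
tool_pos: [0.5518, -0.0035, 0.0544]
ee_rot: [3.141, -0.001, 1.746]
wrist_force: [-0.2, 0.1, 0.4]
width: 0.0077
```

Run:
```python
from h import *
im=viewer.snapshot("wrist")[:,:,::-1].copy(); o=status.get_obs(); print(o["wrist_force"],o["tool_pos"])
cv2.imwrite("pics/w5.png",cv2.resize(im[80:380,260:460],None,fx=2,fy=2,interpolation=cv2.INTER_CUBIC))
```

```text
[-0.47073356 -0.86316178 -0.12639363] [ 0.55171938 -0.00355754  0.05447796]
```

View pics/w5.png

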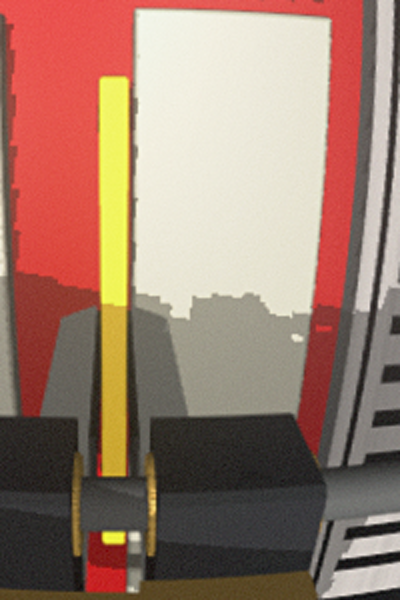

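The force was only friction on the top: it went to zero when I eased up. A thin gap of about 2 mm remains between the bar (column 130 in the crop) and the laid tile (column 134). I'll creep forward.

>>> move_arm:
  targets:
    - [[0,0.5,0],[0,0,0],-1]
    - [[0,1,0],[0,0,0],-1]
    - [[0,1.2,0],[0,0,0],-1]
    - [[0,1.2,0],[0,0,0],-1]

```text
time: 14.82
tool_pos: [0.5528, -0.0035, 0.055]
ee_rot: [-3.141, -0.001, 1.746]
wrist_force: [-1.0, -0.6, -0.6]
width: 0.0074
```

>>> move_arm:
  targets:
    - [[0,0.4,0],[0,0,0],-1]
    - [[0,0.8,0],[0,0,0],-1]
    - [[0,0.8,0],[0,0,0],-1]

```text
time: 15.2
tool_pos: [0.5533, -0.0034, 0.0549]
ee_rot: [-3.141, -0.001, 1.746]
wrist_force: [-1.2, 0.2, 0.7]
width: 0.008
```

>>> move_arm:
  targets:
    - [[0,0.3,0],[0,0,0],-1]
    - [[0,0.6,0],[0,0,0],-1]
    - [[0,0.6,0],[0,0,0],-1]

```text
time: 15.58
tool_pos: [0.5534, -0.0034, 0.0549]
ee_rot: [-3.14, -0.001, 1.746]
wrist_force: [-3.4, 0.7, 2.5]
width: 0.0078
```

Contact with the laid tile at x = 0.5534. I'll unload, release and lift, then prepare the push pose.

>>> move_arm:
  targets:
    - [[0,-0.4,-0.2],[0,0,0],-1]
    - [[0,-0.4,-0.2],[0,0,0],-0.5]
    - [[0,-0.4,-0.2],[0,0,0],-0.4]
    - [[0,-0.4,-0.2],[0,0,0],-0.4]
    - [[0,-0.4,-10],[0,0,0],-0.4]
    - [[0,-0.4,-30],[0,0,0],-0.4]
    - [[0,-0.4,-80],[0,0,0],-0.4]
    - [[0,-0.4,-80],[0,0,0],-0.4]

```text
time: 16.58
tool_pos: [0.5572, -0.0037, 0.1412]
ee_rot: [3.131, 0.002, 1.746]
wrist_force: [0.8, -0.5, -0.2]
width: 0.0284
```

Run:
```python
from plan import *
a=np.radians(10.1); ex=np.array([np.cos(a),np.sin(a)])
# tile near edge at -0.0985-0.030; finger half width 8mm; want 8 mm gap
g=np.array([.5876,.0026])-(.0985+.030+.008+.012)*ex; print(g)
plan(*g,.1,10.1); plan(*g,.043,190.1)
```

```text
[ 0.44140128 -0.02344196]
t 16.57 pos [ 0.5572 -0.0037  0.1412] yaw 100.06 F [ 0.78 -0.47 -0.21] w 0.0284
shift [   0.9 -117.9   39.9] turn [ 0.6  -0.39 89.96]
t 16.57 pos [ 0.5572 -0.0037  0.1412] yaw 100.06 F [ 0.78 -0.47 -0.21] w 0.0284
shift [   1.  -118.6   96.9] turn [  0.39   0.6  -90.03]
```

>>> move_arm:
  targets:
    - [[0,-40,0],[0,0,10],1]
    - [[0,-80,0],[0,0,20],1]
    - [[1,-118,0],[0,0,30],1]
    - [[1,-118,0],[0,0,40],1]
    - [[1,-118,0],[0,0,50],1]
    - [[1,-118,0],[0,0,60],1]
    - [[1,-118,0],[0.5,-0.4,70],1]
    - [[1,-118,0],[0.5,-0.4,80],1]
    - [[1,-118,20],[0.5,-0.4,90],1]
    - [[1,-118,50],[0.5,-0.4,90],1]
    - [[1,-118,75],[0.5,-0.4,90],1]
    - [[1,-118,85],[0.5,-0.4,90],1]
    - [[1,-118,85],[0.5,-0.4,90],1]

```text
time: 18.2
tool_pos: [0.4369, -0.0228, 0.0495]
ee_rot: [-3.139, 0.011, 0.176]
wrist_force: [-0.6, -0.6, -0.9]
width: 0.0942
```

```bash
python3 plan.py .4414 -.0234 .0435 10.1
python3 - <<'E'
from h import *
im=viewer.snapshot("wrist")[:,:,::-1].copy(); cv2.imwrite("pics/w6.png",im)
E
```

```text
t 18.2 pos [ 0.4369 -0.0228  0.0495] yaw 10.06 F [-0.58 -0.63 -0.91] w 0.0942
shift [4.4 1.4 5.9] turn [-0.14  0.66 -0.04]
```

View pics/w6.png

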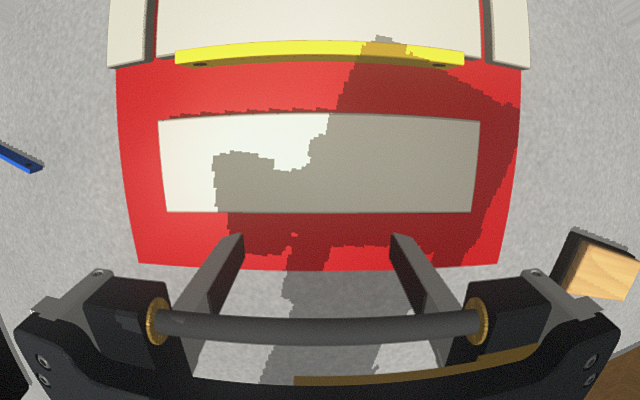

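The view shows the bar standing against the laid tile (row 55), the tile at rows 117 to 212, and the two open fingers behind it. I'll lower, level and approach.

>>> move_arm:
  targets:
    - [[0,1,3],[-0.1,0.6,0],1]
    - [[0,1,6],[-0.1,0.6,0],1]
    - [[4,1,6],[-0.1,0.6,0],1]
    - [[8,1,6],[-0.1,0.6,0],1]
    - [[12,1,6],[-0.1,0.6,0],1]
    - [[14,1,6],[-0.1,0.6,0],1]
    - [[16,1,6],[-0.1,0.6,0],1]
    - [[18,1,6],[-0.1,0.6,0],1]
    - [[20,1,6],[-0.1,0.6,0],1]
    - [[20,1,6],[-0.1,0.6,0],1]

```text
time: 19.5
tool_pos: [0.4554, -0.0208, 0.0439]
ee_rot: [-3.141, 0.004, 0.176]
wrist_force: [-5.9, -0.8, 5.9]
width: 0.094
```

>>> move_arm:
  targets:
    - [[2,0,0],[0,0.2,0],1]
    - [[4,0,0],[0,0.2,0],1]
    - [[4,0,0],[0,0.2,0],1]

```text
time: 19.88
tool_pos: [0.4593, -0.0201, 0.0438]
ee_rot: [-3.141, 0.001, 0.176]
wrist_force: [-6.4, -0.7, 5.7]
width: 0.0941
```

Run:
```python
from h import *
o=status.get_obs(); print(o["wrist_force"],o["wrist_torque"],o["tool_pos"],o["ee_rot"])
im=viewer.snapshot("wrist")[:,:,::-1].copy(); cv2.imwrite("pics/w7.png",im[40:300,130:530])
```

```text
[-6.40423172 -0.73994353  5.71763467] [-0.23917958  1.24056158 -0.02104914] [ 0.45928119 -0.02005062  0.04384274] [-3.14132001e+00  8.74523134e-04  1.75765571e-01]
```

View pics/w7.png

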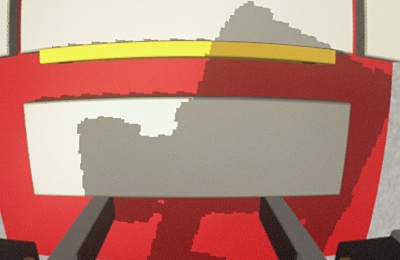

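The tile moves at about 6.4 N, but the tool also presses down with about 5.7 N. I'll ease up by 0.6 mm while pushing on.

>>> move_arm:
  targets:
    - [[0,0,-0.6],[0,0,0],1]
    - [[2,0,-0.6],[0,0,0],1]
    - [[4,0,-0.6],[0,0,0],1]
    - [[6,0,-0.6],[0,0,0],1]
    - [[6,0,-0.6],[0,0,0],1]

```text
time: 20.55
tool_pos: [0.4674, -0.0186, 0.0444]
ee_rot: [-3.141, -0.004, 0.176]
wrist_force: [-0.7, -0.9, -0.9]
width: 0.0942
```

>>> move_arm:
  targets:
    - [[2,0,0],[0,0,0],1]
    - [[4,0,0],[0,0,0],1]
    - [[6,0,0],[0,0,0],1]
    - [[8,0,0],[0,0,0],1]
    - [[10,0,0],[0,0,0],1]
    - [[10,0,0],[0,0,0],1]

```text
time: 21.3
tool_pos: [0.4773, -0.0169, 0.0446]
ee_rot: [-3.141, -0.005, 0.176]
wrist_force: [-0.7, -0.4, -0.9]
width: 0.094
```

>>> move_arm:
  targets:
    - [[1,0,0],[0,0,0],1]
    - [[2,0,0],[0,0,0],1]
    - [[3,0,0],[0,0,0],1]
    - [[3,0,0],[0,0,0],1]

```text
time: 21.8
tool_pos: [0.4799, -0.0164, 0.0446]
ee_rot: [-3.141, -0.004, 0.176]
wrist_force: [-2.8, -0.4, 0.4]
width: 0.0945
```

Run:
```python
from h import *
im=viewer.snapshot("wrist")[:,:,::-1].copy(); cv2.imwrite("pics/w8.png",cv2.resize(im[40:260,130:530],None,fx=2,fy=2))
```

```text
(no output)
```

View pics/w8.png

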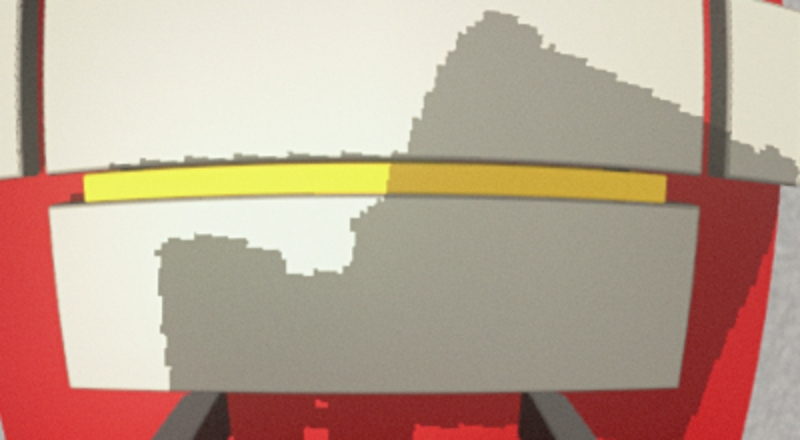

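The tile is at or almost at the bar, with only a hairline left, all parallel. Ten pictures viewed. Now I'll build up force in small steps.

>>> move_arm:
  targets:
    - [[0.5,0,0],[0,0,0],1]
    - [[1,0,0],[0,0,0],1]
    - [[1,0,0],[0,0,0],1]

```text
time: 22.22
tool_pos: [0.4808, -0.0163, 0.0446]
ee_rot: [-3.141, -0.004, 0.176]
wrist_force: [-4.5, -0.9, 2.1]
width: 0.094
```

>>> move_arm:
  targets:
    - [[0.4,0,0],[0,0,0],1]
    - [[0.8,0,0],[0,0,0],1]
    - [[0.8,0,0],[0,0,0],1]

```text
time: 22.6
tool_pos: [0.4809, -0.0162, 0.0446]
ee_rot: [-3.141, -0.002, 0.176]
wrist_force: [-5.5, -1.1, 4.5]
width: 0.0937
```

>>> move_arm:
  targets:
    - [[0.4,0,-0.2],[0,0,0],1]
    - [[0.4,0,-0.2],[0,0,0],1]
    - [[0.4,0,-0.2],[0,0,0],1]

```text
time: 22.98
tool_pos: [0.4809, -0.0162, 0.0446]
ee_rot: [-3.141, -0.001, 0.176]
wrist_force: [-6.8, -2.0, 3.6]
width: 0.0937
```

>>> move_arm:
  targets:
    - [[0.4,0,-0.3],[0,0,0],1]
    - [[0.4,0,-0.3],[0,0,0],1]
    - [[0.4,0,-0.3],[0,0,0],1]

```text
time: 23.35
tool_pos: [0.481, -0.0162, 0.0446]
ee_rot: [-3.141, -0.0, 0.175]
wrist_force: [-7.2, -1.6, 2.4]
width: 0.094
```

>>> move_arm:
  targets:
    - [[0.4,0,-0.3],[0,0,0],1]
    - [[0.7,0,-0.4],[0,0,0],1]
    - [[0.7,0,-0.4],[0,0,0],1]
    - [[0.7,0,-0.4],[0,0,0],1]

```text
time: 23.85
tool_pos: [0.481, -0.0162, 0.0446]
ee_rot: [-3.141, 0.001, 0.175]
wrist_force: [-7.9, -2.3, 3.0]
width: 0.0941
```

>>> move_arm:
  targets:
    - [[0.5,0,-0.3],[0,0,0],1]
    - [[0.9,0,-0.5],[0,0,0],1]
    - [[0.9,0,-0.5],[0,0,0],1]
    - [[0.9,0,-0.5],[0,0,0],1]

```text
time: 24.35
tool_pos: [0.481, -0.0161, 0.0446]
ee_rot: [-3.141, 0.003, 0.175]
wrist_force: [-9.3, -1.6, 2.4]
width: 0.0942
```

>>> move_arm:
  targets:
    - [[0.3,0,-0.2],[0,0,0],1]
    - [[0.4,0,-0.2],[0,0,0],1]
    - [[0.4,0,-0.2],[0,0,0],1]
    - [[0.4,0,-0.2],[0,0,0],1]

```text
time: 24.85
tool_pos: [0.481, -0.0161, 0.0446]
ee_rot: [-3.141, 0.004, 0.175]
wrist_force: [-9.2, -3.0, 2.3]
width: 0.0935
```

Run:
```python
from h import *
o=status.get_obs(); print(o["wrist_force"],o["tool_pos"])
im=viewer.snapshot("wrist")[:,:,::-1].copy(); cv2.imwrite("pics/w9.png",cv2.resize(im[40:260,130:530],None,fx=2,fy=2))
for r in range(5): print(end="")
```

```text
[-9.16175544 -2.97319623  2.25758293] [ 0.48103454 -0.01612649  0.04464127]
```

View pics/w9.png

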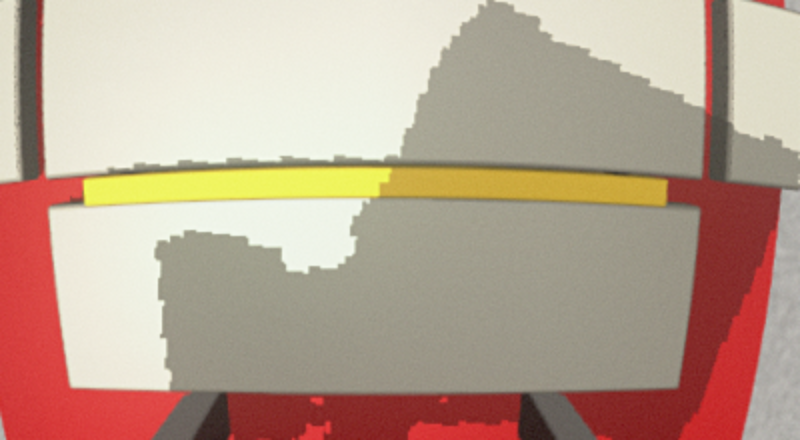

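The tool force is about 9.6 N along the push, and the tile, bar and laid tile bear with no visible gap. After a held dwell I'll back off and return over the bar at its recorded pose (0.5534, -0.0034).

>>> move_arm:
  targets:
    - [[-2,0,-0.3],[0,0,0],1]
    - [[-6,0,-0.5],[0,0,0],1]
    - [[-14,0,-0.5],[0,0,0],1]
    - [[-22,0,-20],[0,0,0],1]
    - [[-22,0,-70],[0,0,0],1]
    - [[-22,0,-80],[0,0,-10],0]
    - [[-10,0,-80],[0,0,-20],-0.4]
    - [[10,0,-80],[0,0,-30],-0.4]
    - [[30,0,-80],[0,0,-40],-0.4]
    - [[50,0,-80],[0,0,-50],-0.4]
    - [[70,0,-80],[0,0,-60],-0.4]
    - [[73,0,-80],[0,0,-70],-0.4]
    - [[73,0,-80],[0,0,-80],-0.4]
    - [[73,0,-80],[0,0,-90],-0.4]
    - [[73,0,-80],[0,0,-90],-0.4]
    - [[73,0,-80],[0,0,-90],-0.4]

```text
time: 26.9
tool_pos: [0.5562, -0.0029, 0.1267]
ee_rot: [3.137, -0.0, 1.744]
wrist_force: [-0.2, 0.5, 0.0]
width: 0.0282
```

```bash
python3 plan.py .5534 -.0034 .085 100.05
```

```text
t 26.9 pos [ 0.5562 -0.0029  0.1267] yaw 99.92 F [-0.25  0.5   0.  ] w 0.0282
shift [-0.  -3.  41.7] turn [ 0.29 -0.01 -0.13]
```

>>> move_arm:
  targets:
    - [[0,-3,20],[0.3,0,-0.1],-0.4]
    - [[0,-3,40],[0.3,0,-0.1],-0.4]
    - [[0,-3,42],[0.3,0,-0.1],-0.4]
    - [[0,-3,42],[0.3,0,-0.1],-0.4]
    - [[0,-3,42],[0.3,0,-0.1],-0.4]

```text
time: 27.52
tool_pos: [0.5537, -0.0035, 0.0851]
ee_rot: [3.141, 0.0, 1.748]
wrist_force: [0.6, -0.2, 0.4]
width: 0.028
```

```bash
python3 - <<'E'
from h import *
o=status.get_obs(); Rt=R.from_euler('xyz',o["ee_rot"])
im=viewer.snapshot("wrist")[:,:,::-1].copy(); cv2.imwrite("pics/w10.png",im)
H,S,V=cv2.split(cv2.cvtColor(im,cv2.COLOR_BGR2HSV)); m=(S>150)&(H>20)&(H<40)
pts=[]
for r in range(60,320,4):
    c=np.where(m[r,290:350])[0]+290
    if 5<len(c)<20: pts.append([c.mean(),r])
pts=np.array(pts); print(len(pts),pts[0],pts[-1])
q=Rt.inv().apply(pix2w("wrist",pts,.066,o)-o["tool_pos"])*1000
k=np.polyfit(q[:,0],q[:,1],1); print("lat",k[1],"ang",np.degrees(k[0]))
E
python3 plan.py .5534 -.0034 .055 100.05
```

```text
34 [316.5 184. ] [315.5 316. ]
lat 1.0979949290046283 ang 0.3281061672849643
t 27.57 pos [ 0.5537 -0.0035  0.0852] yaw 100.15 F [-0.36  0.39  0.15] w 0.0279
shift [ 0.1 -0.3 30.2] turn [0.02 0.01 0.1 ]
```

The camera reads a lateral of 1.1 mm, while a held bar read about 1.4, so the true offset is about -0.3 mm. That matches the recorded pose. I'll descend and grip.

>>> move_arm:
  targets:
    - [[0,-0.3,15],[0,0,0.1],-0.4]
    - [[0,-0.3,26],[0,0,0.1],-0.4]
    - [[0,-0.3,29.7],[0,0,0.1],-0.4]
    - [[0,-0.3,29.7],[0,0,0.1],-0.4]
    - [[0,-0.3,29.7],[0,0,0.1],-0.4]

```text
time: 28.2
tool_pos: [0.5531, -0.0035, 0.055]
ee_rot: [-3.141, -0.0, 1.746]
wrist_force: [-0.6, -0.1, -0.3]
width: 0.0282
```

```bash
python3 plan.py .5534 -.0034 .055 100.05
```

```text
t 28.2 pos [ 0.5531 -0.0035  0.055 ] yaw 100.06 F [-0.63 -0.12 -0.31] w 0.0282
shift [ 0.   0.3 -0. ] turn [-0.05 -0.    0.01]
```

>>> move_arm:
  targets:
    - [[0,0.3,0],[0,0,0],-0.5]
    - [[0,0.3,0],[0,0,0],-0.6]
    - [[0,0.3,0],[0,0,0],-0.7]
    - [[0,0.3,0],[0,0,0],-0.78]
    - [[0,0.3,0],[0,0,0],-1]
    - [[0,0.3,0],[0,0,0],-1]
    - [[0,0.3,0],[0,0,0],-1]
    - [[0,0.3,0],[0,0,0],-1]

```text
time: 29.2
tool_pos: [0.5532, -0.0034, 0.0547]
ee_rot: [-3.14, -0.0, 1.746]
wrist_force: [0.7, 0.9, 0.2]
width: 0.0076
```

Side load is under 1 N, so I'll draw the bar out slowly and straight.

>>> move_arm:
  targets:
    - [[0,0,-0.8],[0,0,0],-1]
    - [[0,0,-1.6],[0,0,0],-1]
    - [[0,0,-2.6],[0,0,0],-1]
    - [[0,0,-3.6],[0,0,0],-1]
    - [[0,0,-4.6],[0,0,0],-1]
    - [[0,0,-5.8],[0,0,0],-1]
    - [[0,0,-7],[0,0,0],-1]
    - [[0,0,-8.2],[0,0,0],-1]
    - [[0,0,-9.4],[0,0,0],-1]
    - [[0,0,-10.6],[0,0,0],-1]
    - [[0,0,-11.8],[0,0,0],-1]
    - [[0,0,-13],[0,0,0],-1]
    - [[0,0,-14.5],[0,0,0],-1]
    - [[0,0,-16],[0,0,0],-1]
    - [[0,0,-20],[0,0,0],-1]
    - [[0,0,-35],[0,0,0],-1]
    - [[0,0,-55],[0,0,0],-1]

```text
time: 31.32
tool_pos: [0.553, -0.0034, 0.1105]
ee_rot: [-3.14, -0.0, 1.746]
wrist_force: [-0.3, 0.5, -0.5]
width: 0.0076
```

```bash
python3 plan.py .5884 -.3473 .015 95.06
```

```text
t 31.32 pos [ 0.553  -0.0034  0.1105] yaw 100.06 F [-0.28  0.46 -0.47] w 0.0076
shift [-344.8  -25.    95.5] turn [-0.11 -0.02  5.  ]
```

Back to its original spot on the bench.

>>> move_arm:
  targets:
    - [[-40,-3,0],[0,0,1],-1]
    - [[-95,-7,0],[0,0,2],-1]
    - [[-150,-11,0],[0,0,3],-1]
    - [[-205,-15,0],[0,0,4],-1]
    - [[-260,-19,0],[0,0,5],-1]
    - [[-310,-23,0],[-0.1,0,5],-1]
    - [[-338,-25,0],[-0.1,0,5],-1]
    - [[-344.8,-25,0],[-0.1,0,5],-1]
    - [[-344.8,-25,40],[-0.1,0,5],-1]
    - [[-344.8,-25,75],[-0.1,0,5],-1]
    - [[-344.8,-25,90],[-0.1,0,5],-1]
    - [[-344.8,-25,90],[-0.1,0,5],-1]
    - [[-344.8,-25,90],[-0.1,0,5],-1]

```text
time: 32.95
tool_pos: [0.5899, -0.3476, 0.0219]
ee_rot: [3.138, 0.002, 1.66]
wrist_force: [0.5, 0.1, -0.0]
width: 0.0081
```

```bash
python3 plan.py .5884 -.3473 .0145 95.06
python3 - <<'E'
from h import *
im=cv2.cvtColor(viewer.snapshot("top"),cv2.COLOR_RGB2BGR); cv2.imwrite("pics/top2.png",im)
H,S,V=cv2.split(cv2.cvtColor(im,cv2.COLOR_BGR2HSV)); pale=((V>185)&(S<60)).astype(np.uint8)*255
pale[:130]=0; pale[270:]=0;pale[:,:225]=0;pale[:,410:]=0
a=np.radians(10.1); ex=np.array([np.cos(a),np.sin(a)]); ey=np.array([-ex[1],ex[0]])
for c in cv2.findContours(pale,0,1)[0]:
    if cv2.contourArea(c)<1000: continue
    w=pix2w("top",cv2.boxPoints(cv2.minAreaRect(c.astype(np.float32))),.052)[:,:2]
    s=sorted([w[1]-w[0],w[2]-w[1]],key=np.linalg.norm)[1]; d=w.mean(0)-[.5876,.0026]
    print(w.mean(0).round(4),(np.degrees(np.arctan2(s[1],s[0]))%180).round(2), np.linalg.norm(s).round(4),"rel",d@ex,d@ey)
E
```

```text
t 32.95 pos [ 0.5899 -0.3476  0.0219] yaw 95.09 F [ 0.51  0.12 -0.03] w 0.0081
shift [ 0.5 -1.5  7.4] turn [0.18 0.11 0.03]
[ 0.5207 -0.009 ] 100.16 0.1984 rel -0.06794165479497852 0.00027910075729713733
[0.5874 0.0025] 100.04 0.1984 rel -0.00024046276165147094 -3.408996187681925e-05
[ 0.5134 -0.0077] 88.85 0.3919 rel -0.07488414628002427 0.0029264017646046404
```

Top camera: centre distance 67.7 mm, angle difference 0.12°, ends in line to 0.3 mm, laid tile unmoved. Now I'll set the bar down.

>>> move_arm:
  targets:
    - [[0,-1,3],[0.2,0.1,0],-1]
    - [[0,-1,5.5],[0.2,0.1,0],-1]
    - [[0,-1,7],[0.2,0.1,0],-1]
    - [[0,-1,7.6],[0.2,0.1,0],-1]
    - [[0,-1,7.6],[0.2,0.1,0],-1]

```text
time: 33.62
tool_pos: [0.5881, -0.3477, 0.0147]
ee_rot: [-3.14, -0.001, 1.659]
wrist_force: [-2.5, 1.9, 7.3]
width: 0.0076
```

Contact. I'll ease up, open and withdraw.

>>> move_arm:
  targets:
    - [[0,0,-0.5],[0,0,0],-1]
    - [[0,0,-0.6],[0,0,0],-0.6]
    - [[0,0,-0.6],[0,0,0],-0.3]
    - [[0,0,-0.6],[0,0,0],-0.3]
    - [[0,0,-15],[0,0,0],-0.3]
    - [[0,0,-50],[0,0,0],-0.3]
    - [[0,0,-100],[0,0,0],-0.3]
    - [[0,0,-130],[0,0,0],-0.3]
    - [[0,0,-130],[0,0,0],-0.3]
    - [[0,0,-130],[0,0,0],-0.3]

```text
time: 34.88
tool_pos: [0.5876, -0.3472, 0.1407]
ee_rot: [-3.137, -0.003, 1.659]
wrist_force: [0.5, 0.3, -0.9]
width: 0.0329
```

Run:
```python
from h import *
im=cv2.cvtColor(viewer.snapshot("top"),cv2.COLOR_RGB2BGR)
w=cv2.cvtColor(viewer.snapshot("scene"),cv2.COLOR_RGB2BGR)
cv2.imwrite("pics/end.png",np.vstack([im[90:300],w])[:600])
```

```text
(no output)
```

View pics/end.png

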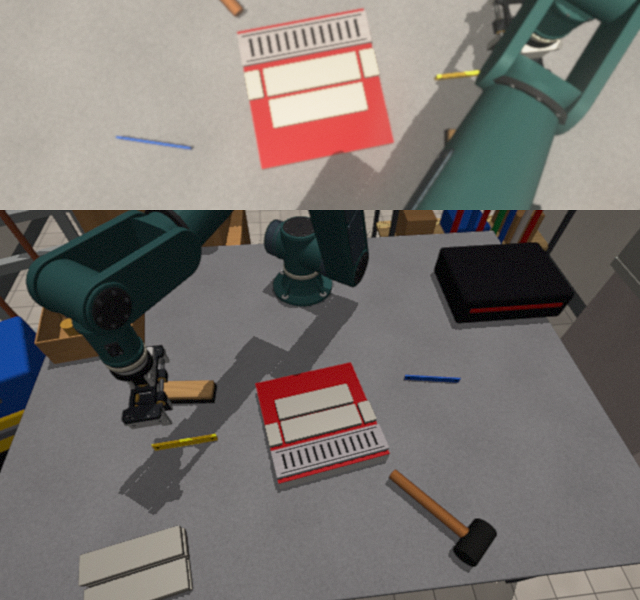

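The final view shows an even joint, the bar standing on the bench at (185,441) under the raised gripper, and the blue bar and block in place. I'll hand it in.

```bash
python3 -c "
from bench import order; print(order.close_job())"
```

```text
the job is handed in; nothing more can be done
None
```

The tile is laid in front of the laid tile with an 8 mm joint, and the job was handed in at about 35 s of robot time, well under the 72 s limit.

**What I did:** I set the tile down softly (about 2 N of contact) and stood the yellow bar against the laid tile. I then pushed the tile up with both open fingers to about 9.5 N on the tool. After backing off, I drew the bar straight up with under 1 N of side load and put it back at its old spot on the bench.

**Last checks:**
- **Joint:** the top camera gave a centre distance of about 67.7 mm (target 68 ± 1.5) and 0.12° (about 0.002 rad) out of parallel. The ends are in line to about 0.3 mm.
- **Laid tile:** its measured position was the same before and after the push.
- **Other objects:** the final picture shows the bar standing on the bench clear of the sample, the gripper raised clear of everything, and the blue bar and tapping block in place.

**Not confirmed or in disagreement:**
- **Squeeze on the bar:** I could not measure it directly. The tool force less friction leaves an estimated 3 to 6 N, and the tile stopped moving while the force kept rising.
- **Pressing down:** the tool pressed down by up to about 6 N for a short stretch of the push, until I eased it up.
- **Wrist camera:** it read about 1.4 mm off sideways against the held bar, so I corrected for that.

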